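# Aim the camera board at the red test lamp and take the shot

### The arm

A 6-joint arm with a two-finger parallel gripper is mounted at the origin on the work surface. World frame = base frame: x ahead of the robot, y to its left, z up, the work surface at z = 0. Lengths are in mm, angles in rad, forces in N, time in s.
With the tool pointing down it reaches from about 300 to 850 mm from the base axis. Payload 5.4 kg.
Tool frame: the origin (TCP) lies midway between the tips of the shut fingers; the grasp point (between the pads) lies 19 mm behind it (env.pinch_z is the distance from the TCP to the grasp point, in mm); z points along the fingers, y is the line along which they close (so a half turn about z gives the same grasp; the last joint's range is limited). The gripper opens to 85 mm and grips with 20 to 120 N. Pads are 22 mm wide; open, the fingers measure 114 mm over their backs; the gripper's body (76 mm by 85 mm) begins 54 mm behind the grasp point. The pads swing forward as they close: fully open they stand 13 mm farther back than shut.
Start: joints at [1.054, 0.158, 1.597, -0, 1.386, -0.21], TCP at [173.665, 548.13, 231.299] pointing down, gripper open.
Joint ranges: [-2.91, 2.91], [-0.94, 2.29], [0.18, 2.7], [-1.29, 4.43], [0.17, 2.64], [-3, 3]. Speed limits (rad/s): [2.57, 2.57, 3.14, 3.14, 3.14, 3.14].

### API

Orientations are given as a rotation vector (axis times angle).
In Python, from station import readout, vision, job, env gives the robot as it stands.
- The arm moves only by the shell command python3 -m handwheel 'ROWS' [OPENING] [FORCE]. ROWS is JSON, a list of rows, each an object with "xyz": the shift along the world's x, y, z in mm, a list of three; "twist": the turn about the world's z in rad. A call has 1 to 12 rows; each row shifts and turns the commanded pose from where the row before left it; what a row does not reach is not made up. A row lasts 1/10 s, in which the tool goes at most 50 mm and 8.59 degrees, less where a joint would pass 70% of its speed; a pose out of reach is approached as far as the arm can. A call with a gripper value outside its range is refused whole. OPENING is the gripper command: -1 is fully open, 1 is shut, values between are in proportion, set as the call begins (- or left out, the last holds). The fingers move at their own pace and stop on an object; FORCE is the grip in N (left out, the last holds). Time passes only in rows, so rows that do not move let the fingers close. It gives the time, the measured TCP pose, the force, the opening and the grip force at its end, in the units of the state.
- readout.get_state(): the state, without advancing time (a new reading comes with each control period).
- vision.capture(name): name is "scene" or "top" or "wrist"; returns a dict with "image" (400x640x3 uint8, blue, green, red), "depth" (400x640 float32, mm along the optical axis (not along the pixel's ray), 0 where there is no reading), "vfov" (degrees; the focal length in pixels is half the picture's height over the tangent of half this angle, whatever the lens; pixels are square), "cx", "cy" (the principal point, pixels), "dist_coeffs" ([k1, k2, p1, p2, k3] as OpenCV has them; the pictures are not rectified), "extrinsics" (4x4, takes a point from camera to world coordinates). Camera axes: x right, y up, looking along -z (the intrinsics and any distortion apply to the point x, -y, -z); pixel columns grow to the right and rows downward; lengths in mm; the calibration is good to about 2 mm. A picture is of the moment at which its call begins.
- job.sign_off(): hands the job in; it is judged then, once.
The state is a dict: "time_s": time; "qpos": joint angles; "qvel": joint speeds; "effort": joint torques, N m; "tcp_pos": TCP position; "tcp_rot": TCP orientation; "ft_force": force on the tool from outside, world axes, zero at the start; "torque": the same for the moment, N m; "opening": opening from 0.0 (shut) to 1.0 (fully open); "grasp_force": force on a finger pad.
Only numpy, scipy, OpenCV 4.12 (cv2) and the standard library are available. Lean on these libraries where they do the work, as an engineer would, in place of code of your own. Each camera call takes 0.05 s, during which the arm holds its last target. There are 200 camera calls.

### The job

Turn the spoked turntable by gently pushing on a spoke with a fingertip until the lens of the camera on it points at the red lamp, then, with the turntable still, press the yellow shutter button fully down, let it come back up, and leave the camera aimed. Do not grip the spokes, do not touch the camera or its green board, and leave the lamps, the screwdriver and the solder reel where they stand.

Things in the scene. Friction and masses are not known exactly. Their poses are not given: they have to be found in the camera images.
- turntable: Fixed turntable; origin on its vertical axis at bench level. Foot 144 mm across, 12 mm high. Above it a disc 132 mm across (42 to 58 mm above the bench) turns with four level steel spokes, 12 mm thick, 50 mm above the bench, that end in black balls 22 mm across, centred 148 mm from the axis. Push a bare spoke sideways 75 to 135 mm from the axis; beneath it is free space down to the bench.
- dial (a joint): Turn of disc, spokes and camera about the vertical axis, rad; counter-clockwise seen from above is positive; turns either way more than a full turn. Friction 0.15 N m (about 1.3 N at 115 mm): it moves only while pushed and stays where it is left. Gripping it, or pushing with over 15 N, is too rough.
- camera_board: Green board 100 x 80 mm with a white camera and black lens (ends 40 mm from the axis), fixed on the disc, turning with it. Origin on the turning axis, 58 mm above the bench; z up, x the way the lens looks. Board top 74, camera top 110 mm above the bench. The spokes stand at 45, 135, 225 and 315 degrees about z from this x. Delicate: not to be touched.
- pod: Fixed grey box 90 x 90 x 30 mm with a black collar (48 mm diameter, top 42 mm above the bench) round the shutter button; origin at the centre of its underside, on the bench.
- shutter_top (a point): Centre of the top face of the yellow round shutter button (32 mm diameter) on the grey box, 50 mm above the bench when up; pressed straight down.
- shutter (a joint): How far the shutter button is pressed, m: 0 is up, 0.006 fully down (takes about 4 N); counts as pressed beyond 0.004. Springs back up.
- red_lamp: Loose red signal lamp: black base with a red dome, 50 mm diameter, 100 mm tall, 0.2 kg, upright on the bench; origin at the centre of its underside. The one to aim at. The lamps stand on three places round the far half of the turntable, 0.2 to 0.4 m from its axis; which colour is where varies.
- green_lamp: Loose green signal lamp: black base with a green dome, 50 mm diameter, 100 mm tall, 0.2 kg, upright on the bench; origin at the centre of its underside. Not the target. The lamps stand on three places round the far half of the turntable, 0.2 to 0.4 m from its axis; which colour is where varies.
- blue_lamp: Loose blue signal lamp: black base with a blue dome, 50 mm diameter, 100 mm tall, 0.2 kg, upright on the bench; origin at the centre of its underside. Not the target. The lamps stand on three places round the far half of the turntable, 0.2 to 0.4 m from its axis; which colour is where varies.
- screwdriver: Loose screwdriver with a blue handle lying on the bench at the left; to be left alone.
- solder_reel: Loose bare metal solder reel, 60 mm diameter, 40 mm tall, standing on the bench at the left; origin at the centre of its underside; to be left alone.
Not all that is in view belongs to the job. There is more than one size of the green_lamp; the job needs the smallest.

How it is judged (in metres and radians):
On the way, in this order (a step that is already met when the one before it is completed fails the run):
1. the lens points at the red lamp and the turntable is still (y of red_lamp in the frame of camera_board between -0.025 and 0.025 m and x of red_lamp in the frame of camera_board above 0.1 m and velocity of joint dial between -0.05 and 0.05 rad/s and value of joint shutter below 0.002 m), for 0.3 s.
2. the shutter button is pressed while the camera is aimed (y of red_lamp in the frame of camera_board between -0.025 and 0.025 m and x of red_lamp in the frame of camera_board above 0.1 m and value of joint shutter above 0.004 m), for 0.02 s.
At the end, for the whole second after the job is handed in: Lens line of sight passes through the red lamp (within 25 mm of its axis, seen from above); turntable at rest; shutter button back up (within 1.5 mm); lamps upright; lamps, screwdriver and reel within 20 mm of their starts (y of red_lamp in the frame of camera_board between -0.025 and 0.025 m and x of red_lamp in the frame of camera_board above 0.1 m and velocity of joint dial between -0.02 and 0.02 rad/s and value of joint shutter below 0.0015 m and distance of each of red_lamp, green_lamp, blue_lamp, screwdriver, solder_reel from where it was at the start of the episode below 0.02 m and angle between each of red_lamp, green_lamp, blue_lamp's own z axis and vertical below 0.15 rad); the robot touches nothing.
It fails at once if the camera or its board was touched (contact force between any of the fingers, the arm and camera_board above 1 N).
It fails at once if the spokes or disc were gripped or forced (over 15 N) (contact force between the fingers and turntable above 15 N).
It fails at once if a lamp, the screwdriver or the reel was moved more than 20 mm, lifted or knocked over (distance of any of red_lamp, green_lamp, blue_lamp, screwdriver, solder_reel from where it was at the start of the episode above 0.02 m or angle between any of red_lamp, green_lamp, blue_lamp's own z axis and vertical above 0.15 rad).
It also fails if it takes over 64 s, if anything falls off the work surface, if the arm or the gripper's body presses on something with over 40 N, if the wrist force passes 120 N, or if a joint passes its speed limit or range.

## Working session

There is one attempt and no reset: what is moved stays moved. The work goes in short steps, Python scripts to look and compute and a shell command to move; the robot and the scene stay as the last step left them, time stands still between calls to the robot, and variables do not carry over. Pictures are saved under pics/ and viewed, at most 10 in all, crops included, and the job is handed in when it is done.

```bash
mkdir -p pics; ls
cat > h.py <<'E'
import numpy as np, cv2
from station import readout, vision, job, env
def cap(n):
    c=vision.capture(n); h=c["image"].shape[0]; f=h/2/np.tan(np.radians(c["vfov"])/2)
    c["K"]=np.array([[f,0,c["cx"]],[0,f,c["cy"]],[0,0,1.]]); return c
def ray(c,uv):
    p=cv2.undistortPoints(np.array([[uv]],float),c["K"],np.array(c["dist_coeffs"],float))[0,0]
    E=np.array(c["extrinsics"]); return E[:3,3],E[:3,:3]@np.array([p[0],-p[1],-1.])
def onz(c,uv,z):
    o,d=ray(c,uv); return o+d*(z-o[2])/d[2]
def dep(c,uv):
    o,d=ray(c,uv); return o+d*float(c["depth"][int(uv[1]),int(uv[0])])
E
python3 - <<'E'
from h import *
for n in("scene","top"):
    c=cap(n); cv2.imwrite(f"pics/{n}1.png",c["image"]); print(n,c["vfov"],c["dist_coeffs"],np.round(c["extrinsics"],2).tolist())
E
```

```text
pics
scene 46.81251932940263 [-0.10755281  0.          0.          0.          0.        ] [[-0.71, -0.57, 0.4, 1126.7], [0.7, -0.57, 0.43, 590.87], [-0.01, 0.58, 0.81, 1227.8], [0.0, 0.0, 0.0, 1.0]]
top 55.29075768151654 [-0.06124242  0.          0.          0.          0.        ] [[0.02, 0.99, -0.17, 385.89], [-1.0, 0.02, 0.01, 6.7], [0.01, 0.17, 0.99, 1110.28], [0.0, 0.0, 0.0, 1.0]]
```

View pics/top1.png

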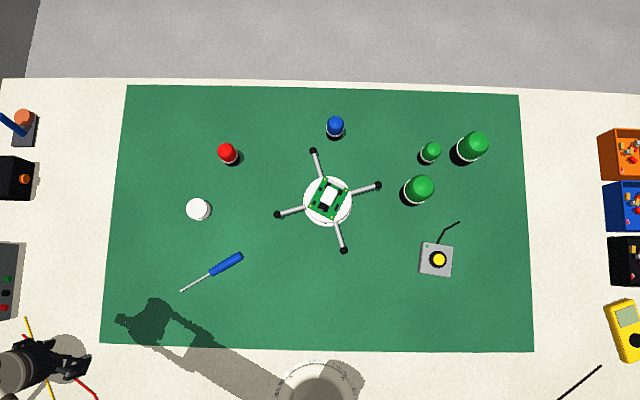

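View pics/scene1.png

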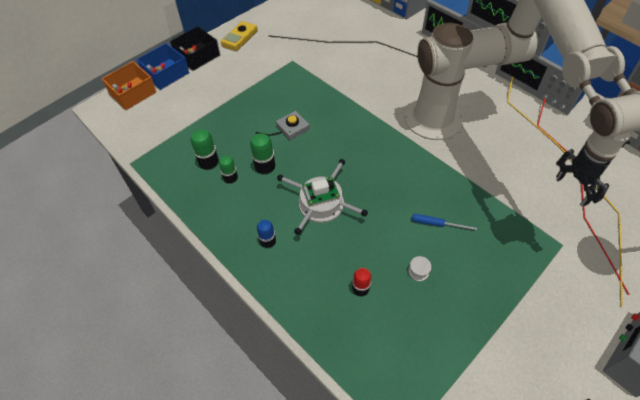

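The top view shows the turntable at about (328,201), with spoke balls at (313,151), (378,185), (343,250) and (277,214). The red lamp is at (228,153) and the button at (438,259). I'll measure these and zoom in on the camera to find the lens.

Run:
```python
from h import *
c=cap("top"); im=c["image"]; hsv=cv2.cvtColor(im,cv2.COLOR_BGR2HSV)
def blob(mask,box):
    m=np.zeros_like(mask); x0,y0,x1,y1=box; m[y0:y1,x0:x1]=mask[y0:y1,x0:x1]
    n,l,s,ce=cv2.connectedComponentsWithStats(m); k=1+np.argmax(s[1:,4]); return ce[k],s[k]
V=hsv[...,2]
dark=(V<50).astype(np.uint8)
B=[]
for u,v in((313,151),(378,185),(343,250),(277,214)):
    ce,s=blob(dark,(u-9,v-9,u+10,v+10)); p=onz(c,ce,52); B.append(p); print("ball",ce.round(1),s[4],p.round(1))
B=np.array(B); C=B.mean(0); print("axis",C.round(1),np.linalg.norm((B-C)[:,:2],axis=1).round(1),np.degrees(np.arctan2(*(B-C)[:,1::-1].T)).round(1))
sat=hsv[...,1]>120; H=hsv[...,0]
for n,m,box in(("red",sat&((H<8)|(H>172))&(V>80),(205,130,250,180)),("blue",sat&(H>100)&(H<130)&(V>80),(320,105,355,145)),("yel",sat&(H>20)&(H<35)&(V>120),(420,240,460,275)),("green_s",sat&(H>40)&(H<75)&(V>120),(418,135,443,165))):
    ce,s=blob(m.astype(np.uint8),box); print(n,ce.round(1),s, dep(c,ce).round(1), onz(c,ce,50 if n=="yel" else 80).round(1))
r=dep(c,(328,192)); print("cam top",r)
a=cv2.resize(im[140:265,265:390],(500,500),interpolation=cv2.INTER_CUBIC)
d=cap("scene")["image"][150:240,270:375]; d=cv2.resize(d,(300*105//90,300),interpolation=cv2.INTER_CUBIC)
o=np.zeros((500,800,3),np.uint8); o[:,:500]=a; o[:257,500:]=cv2.resize(d,(300,257)); cv2.imwrite("pics/z1.png",o)
```

```text
ball [312.8 150.3] 31 [698.9  25.   52. ]
ball [377.9 184.7] 39 [ 603.  -162.2   52. ]
ball [343.5 250.1] 45 [417.1 -66.9  52. ]
ball [276.8 214.2] 40 [511.9 120.4  52. ]
axis [557.7 -20.9  52. ] [148.4 148.3 148.  148.6] [  18.   -72.2 -161.9  108. ]
red [226.3 152. ] [217 143  19  19 271] [675.5 262.4  95.4] [679.9 266.2  80. ]
blue [334.8 125.1] [327 116  17  19 259] [758.7 -34.9 100.9] [766.5 -35.7  80. ]
yel [438.6 259.1] [433 254  12  11 106] [ 397.8 -331.2   50.6] [ 397.8 -331.4   50. ]
green_s [432.2 146.1] [418 135  25  30 465] [ 705.8 -305.6  101.4] [ 712.6 -312.2   80. ]
cam top [567.83448503 -19.52420798 110.06073175]
```

View pics/z1.png

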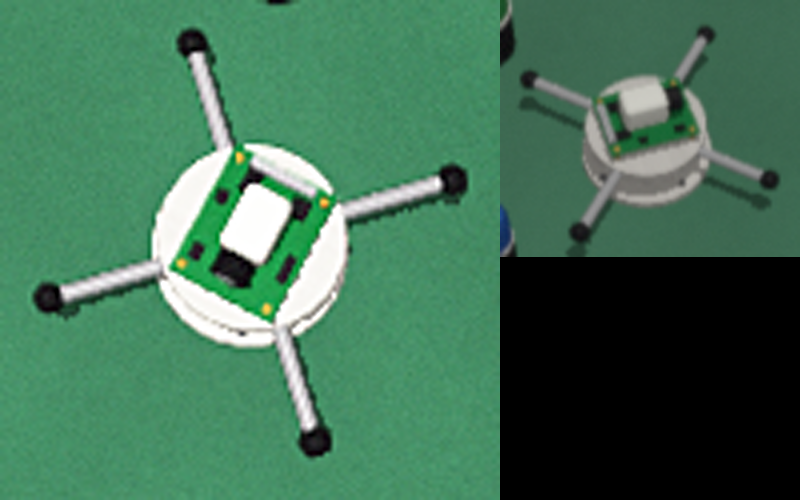

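The black lens faces down-left in the top view, opposite the silver connector, so its heading is about 153°. The red lamp bears about 67° from the axis. I need about 86° clockwise, which I'll get by pushing the −162° spoke on the robot side with shut fingers.

```bash
python3 - <<'E'
from h import *
from scipy.spatial.transform import Rotation as R
s=readout.get_state(); print(s["tcp_pos"],R.from_rotvec(s["tcp_rot"]).as_matrix().round(3).tolist(),s["opening"],s["time_s"])
E
python3 -m handwheel '[{"xyz":[16,-33,0]},{"xyz":[16,-33,0]},{"xyz":[16,-33,0]},{"xyz":[16,-33,0]},{"xyz":[16,-33,0]},{"xyz":[16,-33,0]},{"xyz":[16,-33,0]},{"xyz":[16,-33,0]},{"xyz":[16,-33,0]},{"xyz":[16,-33,0]}]' 1 20
```

```text
[173.47724253 547.81753779 230.68095102] [[-0.953, 0.302, -0.001], [0.302, 0.953, -0.001], [0.0, -0.001, -1.0]] 1.000229033093391 0.2$[0]: bad value
```

```bash
python3 -m handwheel '[{"xyz":[16,-33,0],"twist":-0.06},{"xyz":[16,-33,0],"twist":-0.06},{"xyz":[16,-33,0],"twist":-0.06},{"xyz":[16,-33,0],"twist":-0.06},{"xyz":[16,-33,0],"twist":-0.06},{"xyz":[16,-33,0],"twist":-0.06},{"xyz":[16,-33,0],"twist":-0.06},{"xyz":[16,-33,0],"twist":-0.06},{"xyz":[16,-33,0],"twist":-0.06},{"xyz":[16,-33,0],"twist":-0.06},{"xyz":[16,-33,0],"twist":-0.06},{"xyz":[16,-33,0],"twist":-0.06}]' 1 20
```

```text
time_s: 1.4
tcp_pos: [366.0, 150.7, 231.3]
tcp_rot: [1.546, 2.734, 0.0]
ft_force: [0.6, -0.2, -0.1]
opening: -0.001
grasp_force: 0.0
```

```bash
python3 -m handwheel '[{"xyz":[13,-27,0],"twist":0},{"xyz":[13,-27,0],"twist":0},{"xyz":[13,-27,0],"twist":0},{"xyz":[13,-27,0],"twist":0},{"xyz":[13,-27,0],"twist":0},{"xyz":[13,-27,0],"twist":0},{"xyz":[13,-27,0],"twist":0},{"xyz":[13,-27,0],"twist":0},{"xyz":[13,-27,0],"twist":0},{"xyz":[12,-26,0],"twist":0},{"xyz":[0,0,0],"twist":0},{"xyz":[0,0,0],"twist":0}]' 
python3 -m handwheel '[{"xyz":[0,0,-30],"twist":0},{"xyz":[0,0,-30],"twist":0},{"xyz":[0,0,-30],"twist":0},{"xyz":[0,0,-30],"twist":0},{"xyz":[0,0,-27],"twist":0},{"xyz":[0,0,-20],"twist":0},{"xyz":[0,0,-15],"twist":0},{"xyz":[0,0,-15],"twist":0},{"xyz":[0,0,0],"twist":0},{"xyz":[0,0,0],"twist":0}]'
python3 - <<'E'
from h import *
print(readout.get_state()["qpos"])
c=cap("top"); cv2.imwrite("pics/t2.png",cv2.resize(c["image"][100:300,200:460],(780,600)))
E
```

```text
time_s: 2.6
tcp_pos: [494.4, -116.9, 230.9]
tcp_rot: [-1.544, -2.735, -0.0]
ft_force: [-0.0, -0.3, 1.0]
opening: 0.002
grasp_force: 0.0
time_s: 3.6
tcp_pos: [494.5, -116.1, 34.6]
tcp_rot: [-1.542, -2.737, -0.0]
ft_force: [0.0, -0.2, 0.1]
opening: 0.003
grasp_force: 0.0
[-4.68954106e-01  2.41530116e-01  1.92936099e+00  1.26997212e-04
  9.71086548e-01 -1.01394680e+00]
```

View pics/t2.png

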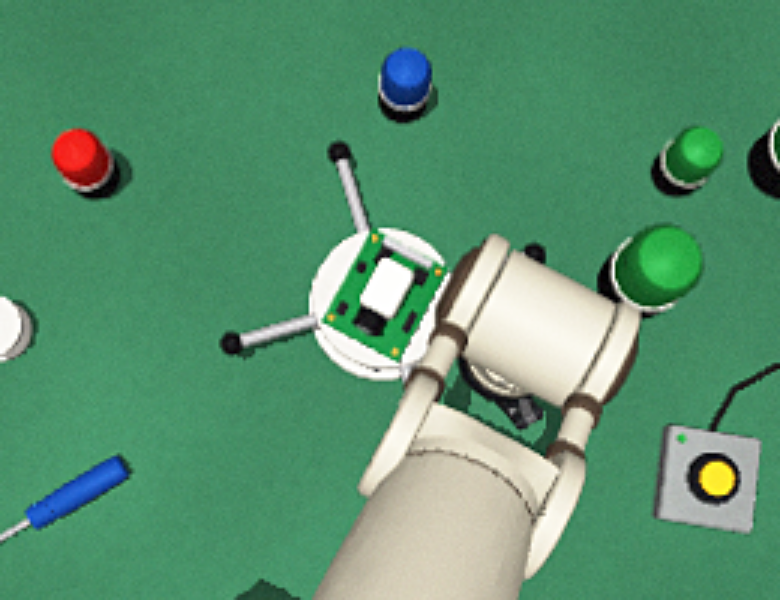

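The shut fingers are down between two spokes and clear of the board. Next I'll compute the arc waypoints.

Run:
```python
import numpy as np
C=np.array([557.7,-20.9]); p0=np.array([494.5,-116.1])
a=[-123.5,-129,-135,-140,-144]; a+=list(np.arange(-145.2,-156.1,-1.2)); a+=list(np.arange(-158,-226,-2.5))
prev=p0
for k in a[1:]:
    p=C+115*np.array([np.cos(np.radians(k)),np.sin(np.radians(k))]); d=np.round(p-prev,1); prev=prev+d; print(round(k,1),d)
```

```text
-129 [-9.2  5.8]
-135 [-8.9  8.1]
-140 [-6.8  7.4]
-144 [-4.9  6.3]
-145.2 [-1.4  2. ]
-146.4 [-1.4  2. ]
-147.6 [-1.3  2. ]
-148.8 [-1.3  2. ]
-150.0 [-1.2  2.1]
-151.2 [-1.2  2.1]
-152.4 [-1.1  2.1]
-153.6 [-1.1  2.2]
-154.8 [-1.1  2.1]
-156.0 [-1.   2.2]
-158.0 [-1.5  3.7]
-160.5 [-1.8  4.7]
-163.0 [-1.6  4.8]
-165.5 [-1.3  4.8]
-168.0 [-1.2  4.9]
-170.5 [-0.9  4.9]
-173.0 [-0.7  5. ]
-175.5 [-0.5  5. ]
-178.0 [-0.3  5. ]
-180.5 [-0.1  5. ]
-183.0 [0.2 5. ]
-185.5 [0.3 5. ]
-188.0 [0.6 5. ]
-190.5 [0.8 5. ]
-193.0 [1.  4.9]
-195.5 [1.3 4.8]
-198.0 [1.4 4.8]
-200.5 [1.7 4.8]
-203.0 [1.8 4.6]
-205.5 [2.1 4.6]
-208.0 [2.3 4.5]
-210.5 [2.4 4.4]
-213.0 [2.7 4.2]
-215.5 [2.8 4.2]
-218.0 [3. 4.]
-220.5 [3.2 3.9]
-223.0 [3.3 3.7]
-225.5 [3.5 3.6]
```

```bash
python3 -m handwheel '[{"xyz":[-9,6,0],"twist":0},{"xyz":[-9,8,0],"twist":0},{"xyz":[-7,7.5,0],"twist":0},{"xyz":[-4.9,6.3,0],"twist":0},{"xyz":[-1.4,2,0],"twist":0},{"xyz":[-1.4,2,0],"twist":0},{"xyz":[-1.3,2,0],"twist":0},{"xyz":[-1.3,2,0],"twist":0},{"xyz":[-1.2,2.1,0],"twist":0},{"xyz":[-1.2,2.1,0],"twist":0},{"xyz":[-1.1,2.1,0],"twist":0},{"xyz":[-1.1,2.1,0],"twist":0}]' 
python3 -m handwheel '[{"xyz":[-1.1,2.1,0],"twist":-0.02},{"xyz":[-1,2.2,0],"twist":-0.02},{"xyz":[-1.5,3.7,0],"twist":-0.03},{"xyz":[-1.8,4.7,0],"twist":-0.04},{"xyz":[-1.6,4.8,0],"twist":-0.04},{"xyz":[-1.3,4.8,0],"twist":-0.04},{"xyz":[-1.2,4.9,0],"twist":-0.04}]'
python3 - <<'E'
from h import *
c=cap("top"); cv2.imwrite("pics/t3.png",cv2.resize(c["image"][100:300,200:460],(780,600)))
E
```

```text
time_s: 4.85
tcp_pos: [454.8, -72.6, 34.3]
tcp_rot: [1.543, 2.736, -0.0]
ft_force: [0.1, -1.6, -0.5]
opening: 0.003
grasp_force: 0.9
time_s: 5.55
tcp_pos: [445.3, -45.4, 34.4]
tcp_rot: [1.85, 2.539, -0.0]
ft_force: [-0.2, -1.2, 0.3]
opening: 0.001
grasp_force: 0.7
```

View pics/t3.png

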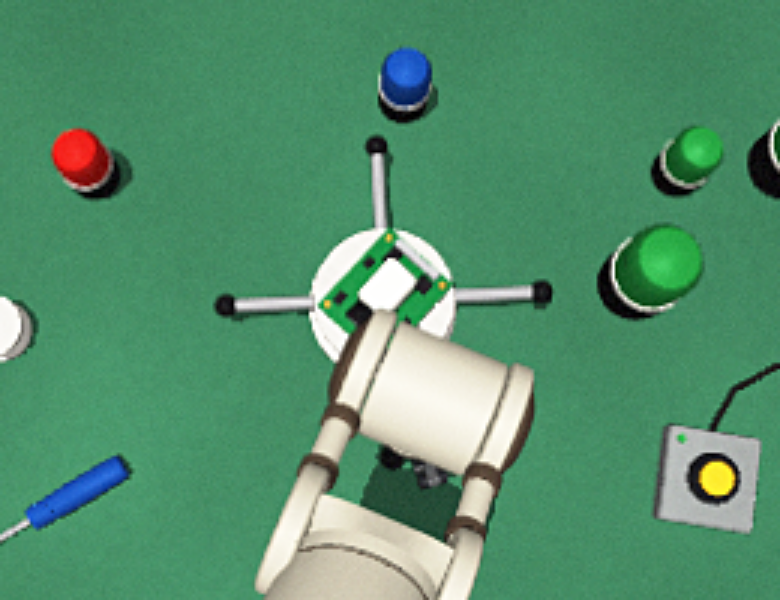

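The turntable is following at about 1.2 N and has turned roughly 15° clockwise. I'll carry on along the arc.

```bash
python3 -m handwheel '[{"xyz":[-0.9,4.9,0],"twist":-0.044},{"xyz":[-0.7,5,0],"twist":-0.044},{"xyz":[-0.5,5,0],"twist":-0.044},{"xyz":[-0.3,5,0],"twist":-0.044},{"xyz":[-0.1,5,0],"twist":-0.044},{"xyz":[0.2,5,0],"twist":-0.044},{"xyz":[0.3,5,0],"twist":-0.044},{"xyz":[0.6,5,0],"twist":-0.044},{"xyz":[0.8,5,0],"twist":-0.044},{"xyz":[1,4.9,0],"twist":-0.044},{"xyz":[1.3,4.8,0],"twist":-0.044},{"xyz":[1.4,4.8,0],"twist":-0.044}]' 
python3 -m handwheel '[{"xyz":[1.7,4.8,0],"twist":-0.044},{"xyz":[1.8,4.6,0],"twist":-0.044},{"xyz":[2.1,4.6,0],"twist":-0.044},{"xyz":[2.3,4.5,0],"twist":-0.044},{"xyz":[2.4,4.4,0],"twist":-0.044},{"xyz":[2.7,4.2,0],"twist":-0.044},{"xyz":[2.8,4.2,0],"twist":-0.044},{"xyz":[2,2.7,0],"twist":-0.03},{"xyz":[1,1.3,0],"twist":-0.015},{"xyz":[0,0,0],"twist":0}]'
cat > ang.py <<'E'
from h import *
c=cap("top"); V=cv2.cvtColor(c["image"],cv2.COLOR_BGR2HSV)[...,2]; S=cv2.cvtColor(c["image"],cv2.COLOR_BGR2HSV)[...,1]
n,l,s,ce=cv2.connectedComponentsWithStats((V<50).astype(np.uint8)); C=np.array([557.7,-20.9])
for k in range(1,n):
    if 12<s[k,4]<90:
        d=onz(c,ce[k],52)[:2]-C
        if abs(np.hypot(*d)-148)<8: print(s[k,4],np.hypot(*d).round(1),np.degrees(np.arctan2(d[1],d[0])).round(1))
import sys
if len(sys.argv)>1: cv2.imwrite(sys.argv[1],cv2.resize(c["image"][100:300,200:460],(780,600)))
print(readout.get_state()["qpos"].__repr__())
E
python3 ang.py pics/t4.png
```

```text
time_s: 6.8
tcp_pos: [447.7, 14.2, 34.0]
tcp_rot: [-2.447, -1.969, 0.002]
ft_force: [-2.3, -1.0, -0.2]
opening: 0.0
grasp_force: 0.7
time_s: 7.8
tcp_pos: [466.7, 49.4, 34.0]
tcp_rot: [-2.753, -1.512, 0.001]
ft_force: [-0.6, 0.2, -0.5]
opening: 0.0
grasp_force: 0.4
35 149.5 44.5
37 148.1 -45.6
38 148.3 -135.8
array([-1.53056195e-01,  1.52926704e-01,  2.03606668e+00, -8.67259014e-06,
        9.53284881e-01,  4.13215931e-01])
```

View pics/t4.png

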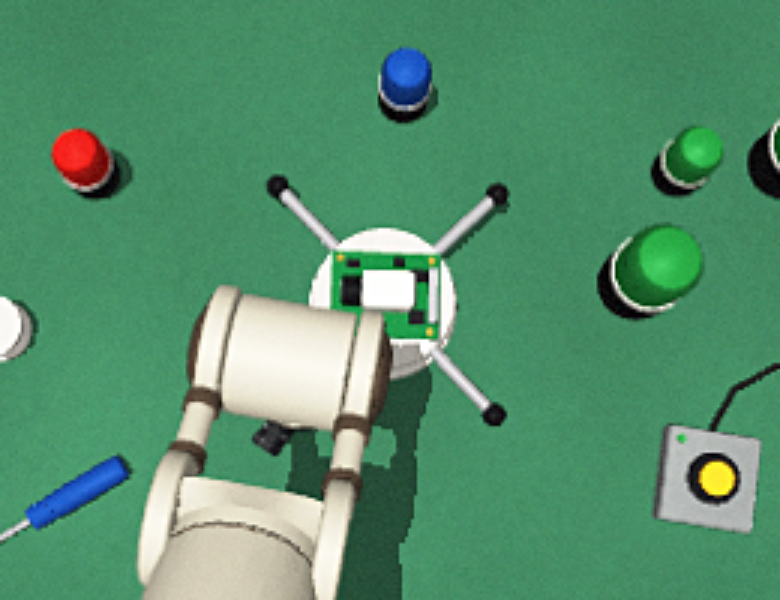

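The lens is now at about 89.4°, so about 22.3° remain. That is an arc of roughly (33, 29) mm.

```bash
python3 -m handwheel '[{"xyz":[3.2,3.9,0],"twist":-0.044},{"xyz":[3.3,3.7,0],"twist":-0.044},{"xyz":[3.5,3.6,0],"twist":-0.044},{"xyz":[3.6,3.5,0],"twist":-0.044},{"xyz":[3.8,3.3,0],"twist":-0.044},{"xyz":[3.9,3.1,0],"twist":-0.044},{"xyz":[4,2.9,0],"twist":-0.044},{"xyz":[3,2,0],"twist":-0.03},{"xyz":[2,1.3,0],"twist":-0.02},{"xyz":[1.5,1,0],"twist":-0.01},{"xyz":[1,0.6,0],"twist":0},{"xyz":[0,0,0],"twist":0}]' 
python3 ang.py
```

```text
time_s: 9.05
tcp_pos: [500.0, 78.1, 34.3]
tcp_rot: [2.984, 0.983, -0.0]
ft_force: [-1.0, 0.4, -0.2]
opening: 0.001
grasp_force: 0.5
34 149.2 22.5
36 148.2 -67.7
55 146.9 125.4
43 148.4 -157.6
array([-8.42905676e-02,  2.37565209e-01,  1.93503194e+00, -7.53213536e-05,
        9.68886935e-01,  8.50426313e-01])
```

The spokes read 22.4°, so the lens is at about 67.4° against a bearing of 67.1°. I'll back off the spoke, lift, and cross-check the lamp position with the scene camera.

```bash
python3 -m handwheel '[{"xyz":[-5,-3,0],"twist":0},{"xyz":[-8,-5,0],"twist":0},{"xyz":[-9,-5,0],"twist":0},{"xyz":[0,0,20],"twist":0},{"xyz":[0,0,30],"twist":0},{"xyz":[0,0,40],"twist":0},{"xyz":[0,0,40],"twist":0},{"xyz":[0,0,20],"twist":0},{"xyz":[0,0,0],"twist":0}]' 
python3 -m handwheel '[{"xyz":[-8,-40,0],"twist":0},{"xyz":[-8,-40,0],"twist":0},{"xyz":[-8,-40,0],"twist":0},{"xyz":[-8,-40,0],"twist":0},{"xyz":[-8,-40,0],"twist":0},{"xyz":[-8,-40,0],"twist":0},{"xyz":[-8,-40,0],"twist":0},{"xyz":[-8,-40,0],"twist":0},{"xyz":[-8,-40,0],"twist":0},{"xyz":[-8,-36,0],"twist":0},{"xyz":[0,0,0],"twist":0},{"xyz":[0,0,0],"twist":0}]' 
python3 ang.py
python3 - <<'E'
from h import *
L=[]
for n in("top","scene"):
    c=cap(n); h=cv2.cvtColor(c["image"],cv2.COLOR_BGR2HSV)
    m=((h[...,1]>120)&((h[...,0]<8)|(h[...,0]>172))&(h[...,2]>80)).astype(np.uint8)
    k,l,s,ce=cv2.connectedComponentsWithStats(m)
    u,v=(227,153) if n=="top" else (362,278)
    j=min(range(1,k),key=lambda i:np.hypot(*(ce[i]-(u,v)))+(1e3 if s[i,4]<50 else 0)); o,d=ray(c,ce[j]); L.append((o,d/np.linalg.norm(d))); print(n,s[j],ce[j].round(1))
A=sum(np.eye(3)-np.outer(d,d) for o,d in L); b=sum((np.eye(3)-np.outer(d,d))@o for o,d in L)
p=np.linalg.solve(A,b); r=p[:2]-[557.7,-20.9]; print(p.round(1),np.degrees(np.arctan2(r[1],r[0])).round(2),np.hypot(*r).round(1))
E
```

```text
time_s: 10.0
tcp_pos: [479.9, 64.5, 188.0]
tcp_rot: [2.981, 0.98, 0.011]
ft_force: [0.0, -0.6, 1.0]
opening: -0.002
grasp_force: 0.0
time_s: 11.2
tcp_pos: [396.8, -330.4, 182.6]
tcp_rot: [-2.982, -0.978, 0.001]
ft_force: [0.1, 0.6, -0.6]
opening: -0.001
grasp_force: 0.0
34 149.2 22.5
36 148.2 -67.7
40 148.5 112.3
43 148.4 -157.6
array([-9.27395567e-01,  5.06440594e-02,  1.81184174e+00,  3.72747345e-04,
        1.28192713e+00,  7.85177605e-03])
top [217 143  19  19 271] [226.3 152. ]
scene [354 268  17  21 291] [361.8 278. ]
[682.5 269.2  69.7] 66.72 315.8
```

The two-view triangulation gives the lamp a bearing of 66.7°, so the aim is within about 4 mm. Now I'll press the button.

```bash
python3 -m handwheel '[{"xyz":[0.5,-0.5,-30],"twist":0},{"xyz":[0.5,-0.5,-40],"twist":0},{"xyz":[0,0,-30],"twist":0},{"xyz":[0,0,-15],"twist":0},{"xyz":[0,0,-8],"twist":0},{"xyz":[0,0,-3],"twist":0},{"xyz":[0,0,-2],"twist":0},{"xyz":[0,0,-2],"twist":0},{"xyz":[0,0,-2],"twist":0},{"xyz":[0,0,-2],"twist":0},{"xyz":[0,0,-2],"twist":0},{"xyz":[0,0,0],"twist":0}]'
```

```text
time_s: 12.55
tcp_pos: [399.1, -332.2, 48.5]
tcp_rot: [2.984, 0.982, 0.0]
ft_force: [0.1, 0.2, 1.5]
opening: 0.003
grasp_force: 0.9
```

```bash
python3 -m handwheel '[{"xyz":[0,0,-1.5],"twist":0},{"xyz":[0,0,-1.5],"twist":0},{"xyz":[0,0,-1.5],"twist":0},{"xyz":[0,0,-0.5],"twist":0},{"xyz":[0,0,0],"twist":0},{"xyz":[0,0,0],"twist":0}]'
```

```text
time_s: 13.15
tcp_pos: [399.2, -332.2, 44.0]
tcp_rot: [2.984, 0.982, 0.0]
ft_force: [-0.8, 1.1, 7.0]
opening: 0.002
grasp_force: 3.7
```

The button is bottomed out at z 44 and 7 N. I'll release it and check the result.

```bash
python3 -m handwheel '[{"xyz":[0,0,-0.5],"twist":0},{"xyz":[0,0,0],"twist":0},{"xyz":[0,0,5],"twist":0},{"xyz":[0,0,10],"twist":0},{"xyz":[0,0,30],"twist":0},{"xyz":[-20,-20,40],"twist":0},{"xyz":[-20,-30,30],"twist":0},{"xyz":[0,-40,0],"twist":0},{"xyz":[0,-40,0],"twist":0},{"xyz":[0,0,0],"twist":0},{"xyz":[0,0,0],"twist":0}]'
python3 ang.py pics/t5.png
```

```text
time_s: 14.25
tcp_pos: [358.5, -461.7, 157.2]
tcp_rot: [-2.983, -0.98, 0.0]
ft_force: [0.1, 0.3, -0.3]
opening: 0.005
grasp_force: 0.0
34 149.2 22.5
37 148.2 -67.7
40 148.5 112.3
43 148.4 -157.6
array([-1.11635878e+00,  2.48334966e-01,  1.64385568e+00,  3.02416075e-04,
        1.25142341e+00, -1.81249012e-01])
```

View pics/t5.png

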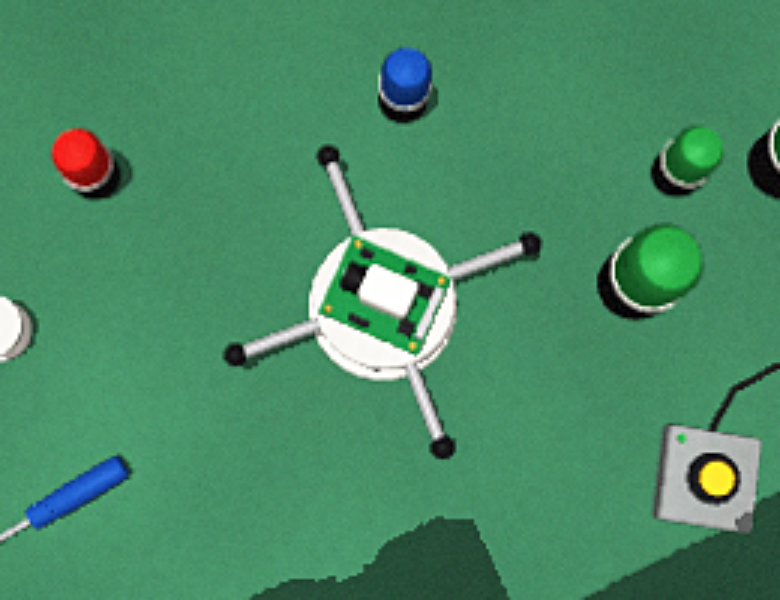

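The lens at (352,278) in the crop points at the red lamp at (82,158). The button is up at (717,478), and nothing else has moved. I'm handing in.

```bash
python3 -c "
from station import job; print(job.sign_off())"
```

```text
the job is handed in; nothing more can be done
None
```

I aimed the camera at the red lamp to within about 4 mm by my measurements, pressed the shutter fully and let it come back up, then handed the job in at about 14 s; no verdict came back.

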